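# Take the rock out of a levelling jig plate

### The arm

A 7-joint arm with a two-finger parallel gripper is mounted at the origin on a cart in front of the work surface, level with it; the furniture and walls round the work are solid. World frame = base frame: x ahead of the robot, y to its left, z up, the work surface at z = 0. Lengths are in m, angles in rad, forces in N, time in s.
With the tool pointing down it reaches from about 0.425 to 1.025 m from the base axis. Payload 9.4 kg.
Tool frame: the origin (TCP) lies midway between the tips of the shut fingers; the grasp point (between the pads) lies 19 mm behind it (env.pinch_z is the distance from the TCP to the grasp point, in m); z points along the fingers, y is the line along which they close (so a half turn about z gives the same grasp; the last joint's range is limited). The gripper opens to 93 mm and grips with 3 to 60 N. Pads are 15 mm wide; open, the fingers measure 128 mm over their backs; the gripper's body (75 mm by 188 mm) begins 65 mm behind the grasp point.
Start: joints at [1.101, 0.599, -0.003, 1.599, 0.002, 0.943, -0.08], TCP at [0.278, -0.67, 0.196] pointing down, gripper open.
Joint ranges: [-2.57, 2.57], [-0.35, 1.97], [-1.29, 1.29], [0.11, 2.56], [-1.05, 4.19], [0.11, 1.86], [-2.63, 2.63]. Speed limits (rad/s): [2.22, 2.22, 3.01, 3.01, 3.14, 3.14, 3.14].

### API

Orientations are given as [roll, pitch, yaw] about the fixed x, y, z axes, in that order (R = Rz(yaw) Ry(pitch) Rx(roll)).
In Python, from bench import env gives the robot as it stands.
- The arm moves only by the tool arm_command, never from a script. Its argument "steps" is a list that holds one entry, the list of rows, each a list of 4 numbers: the shift along the tool's x, y, z in mm, then the turn about the tool's z in rad. In form: [[[dx, dy, dz, roll], ...]]. A call has 1 to 20 rows; each row is the pose to reach, as a shift and turn from the pose commanded when the call began, along the tool's axes at that moment; what a row does not reach only later rows make up. A row lasts 1/8 s, in which the tool goes at most 62.5 mm and 10.7 degrees, less where a joint would pass 70% of its speed; a pose out of reach is approached as far as the arm can. A call with a gripper value outside its range is refused whole. "jaw" is the finger opening in mm, from 0 to 93, set as the call begins (left out, the last holds). The fingers move at their own pace and stop on an object; "newtons" is the grip in N (left out, the last holds). Time passes only in rows, so rows that repeat a pose let the fingers close. It gives the time, the measured TCP pose, the force, the opening and the grip force at its end, in the units of the state.
- env.get_obs(): the state, without advancing time (a new reading comes with each control period).
- env.snapshot(name): name is "side" or "top"; returns the picture (420x560x3 uint8, red, green, blue); there is no depth.
- env.camera_info(name): a dict with "camera_matrix" (3x3 intrinsics, pixels), "extrinsics" (4x4, takes a point from camera to world coordinates). Camera axes: x right, y up, looking along -z (the intrinsics and any distortion apply to the point x, -y, -z); pixel columns grow to the right and rows downward; lengths in m; the calibration is good to about 2 mm. A picture is of the moment at which its call begins. camera_info takes no time and is no camera call.
- env.hand_in(): hands the job in; it is judged then, once.
The state is a dict: "t": time; "qpos": joint angles; "dq": joint speeds; "effort": joint torques, N m; "ee_pos": TCP position; "tcp_rot": TCP orientation; "wrist_force": force on the tool from outside, world axes, zero at the start; "wrist_torque": the same for the moment, N m; "grip_width": finger opening in m; "finger_force": force on a finger pad.
Only numpy, scipy, OpenCV 4.12 (cv2) and the standard library are available. Lean on these libraries where they do the work, as an engineer would, in place of code of your own. Each camera call takes 0.05 s, during which the arm holds its last target. There are 200 camera calls.

### The job

The aluminium jig plate rocks: press down on its corner rings with a fingertip, one after the other, until you find the corner that dips. Then press the orange shim tab beside that corner down flat, and leave the other three tabs standing up. Only press: nothing is to be lifted or moved about, and the things lying around the jig stay where they are.

Things in the scene. Friction and masses are not known exactly. Their poses are not given: they have to be found in the camera images.
- jig_base: Fixed grey sub-base of the jig, 184 mm along its x, 292 mm along its y over the four ears with the shims; origin at the centre of its underside, z up; turned by up to 0.2 rad. A corner and a shim with the same letter belong together (a: +x +y side of the base, b: +x -y, c: -x -y, d: -x +y).
- jig_plate: Loose aluminium plate, 186 x 166 x 6 mm with a skirt, 1.2 kg, lying level on four hidden feet; its top is 44 mm above the bench, two rails in its middle stand 14 mm higher. Origin: centre of its underside, axes as the base's. One hidden foot (any) is 6 mm short: the corner over it dips 6 mm (the opposite one rises as much) at 1 to 3 N and comes back; the rest are firm. Sideways play 2 mm.
- corner_a (a point): Centre of the black ring (24 mm across) on the top of the plate at its +x +y corner, +70 mm in x and +60 mm in y from the plate's middle: the place to press, straight above the hidden foot.
- corner_b (a point): Centre of the black ring (24 mm across) on the top of the plate at its +x -y corner, +70 mm in x and -60 mm in y from the plate's middle: the place to press, straight above the hidden foot.
- corner_c (a point): Centre of the black ring (24 mm across) on the top of the plate at its -x -y corner, -70 mm in x and -60 mm in y from the plate's middle: the place to press, straight above the hidden foot.
- corner_d (a point): Centre of the black ring (24 mm across) on the top of the plate at its -x +y corner, -70 mm in x and +60 mm in y from the plate's middle: the place to press, straight above the hidden foot.
- press_a (a point): Centre of the black dot (21 mm across) on the upper face of the orange shim tab beside corner a: the place to press. With the tab up it is about 39 mm above the bench, flat it is about 24 mm, and it moves down and slightly outward (4 mm) in between. Flat it lies +60 mm in x and +126 mm in y from the base's origin.
- press_b (a point): Centre of the black dot (21 mm across) on the upper face of the orange shim tab beside corner b: the place to press. With the tab up it is about 39 mm above the bench, flat it is about 24 mm, and it moves down and slightly outward (4 mm) in between. Flat it lies +60 mm in x and -126 mm in y from the base's origin.
- press_c (a point): Centre of the black dot (21 mm across) on the upper face of the orange shim tab beside corner c: the place to press. With the tab up it is about 39 mm above the bench, flat it is about 24 mm, and it moves down and slightly outward (4 mm) in between. Flat it lies -60 mm in x and -126 mm in y from the base's origin.
- press_d (a point): Centre of the black dot (21 mm across) on the upper face of the orange shim tab beside corner d: the place to press. With the tab up it is about 39 mm above the bench, flat it is about 24 mm, and it moves down and slightly outward (4 mm) in between. Flat it lies -60 mm in x and +126 mm in y from the base's origin.
- shim_a (a joint): Hinge of the orange shim tab beside corner a (30 mm wide, 48 mm long, 4 mm thick; hinged near the plate, its free end slanting up and away from it): 0 = standing up as found, 0.45 rad = flat against its stop. Stiff: takes 6 to 10 N at the dot and stays where it is left. Pressed flat it raises that corner's foot by 6 mm and holds it there; under a firm corner that would tip the plate.
- shim_b (a joint): Hinge of the orange shim tab beside corner b (30 mm wide, 48 mm long, 4 mm thick; hinged near the plate, its free end slanting up and away from it): 0 = standing up as found, 0.45 rad = flat against its stop. Stiff: takes 6 to 10 N at the dot and stays where it is left. Pressed flat it raises that corner's foot by 6 mm and holds it there; under a firm corner that would tip the plate.
- shim_c (a joint): Hinge of the orange shim tab beside corner c (30 mm wide, 48 mm long, 4 mm thick; hinged near the plate, its free end slanting up and away from it): 0 = standing up as found, 0.45 rad = flat against its stop. Stiff: takes 6 to 10 N at the dot and stays where it is left. Pressed flat it raises that corner's foot by 6 mm and holds it there; under a firm corner that would tip the plate.
- shim_d (a joint): Hinge of the orange shim tab beside corner d (30 mm wide, 48 mm long, 4 mm thick; hinged near the plate, its free end slanting up and away from it): 0 = standing up as found, 0.45 rad = flat against its stop. Stiff: takes 6 to 10 N at the dot and stays where it is left. Pressed flat it raises that corner's foot by 6 mm and holds it there; under a firm corner that would tip the plate.
- ferrule_cup: Small black round cup with ferrules in it, 47 mm wide, 23 mm high, standing on the bench near the jig; origin under its centre. Leave alone.
- screwdriver_yellow: Yellow screwdriver, 187 mm long along its y, lying on the bench near the jig; origin under its middle. Leave alone.
- iron_head_9: Loose silver golf iron head, 54 x 110 mm (long along its y), 13 mm high, lying on the bench near the jig; origin under its middle. Leave alone.

How it is judged:
By the outcome, as a careful person would: the job done as asked, in the order asked, and still so for the second after the job is handed in, with the robot touching nothing.
It also fails if it takes over 48 s, if anything falls off the work surface, if the arm or the gripper's body presses on something with over 40 N, if the wrist force passes 120 N, or if a joint passes its speed limit or range.

## Working session

There is one attempt and no reset: what is moved stays moved. The work goes in short steps, Python scripts to look and compute and a tool call to move; the robot and the scene stay as the last step left them, time stands still between calls to the robot, and variables do not carry over. Pictures are saved under pics/ and viewed, at most 10 in all, crops included, and the job is handed in when it is done.

Besides the shell and the picture viewer there is one more tool, called after "Request:" by a JSON object that holds its "method" and its "body". arm_command: Moves the arm, as the interface text tells. Its arguments: {"type":"object","properties":{"steps":{"type":"array"},"jaw":{"type":"number"},"newtons":{"type":"number"}},"required":["steps"]}

```bash
mkdir -p pics; python3 - <<'E'
from bench import env
import cv2
for n in ("top","side"):
    cv2.imwrite(f"pics/{n}0.png",env.snapshot(n)[:,:,::-1])
    c=env.camera_info(n);print(n,c["camera_matrix"],c["extrinsics"],{k:v for k,v in c.items() if k not in("camera_matrix","extrinsics")})
o=env.get_obs();print(o["t"],o["ee_pos"],o["tcp_rot"],o["wrist_force"])
E
```

```text
top [[532.04537144   0.         274.40582677]
 [  0.         532.04537144 210.08459135]
 [  0.           0.           1.        ]] [[ 0.00846933  0.99524642 -0.09701973  0.44124464]
 [-0.99989587  0.00956245  0.01080752  0.17322646]
 [ 0.01168389  0.09691809  0.99522378  1.10855158]
 [ 0.          0.          0.          1.        ]] {}
side [[394.53444237   0.         277.95384132]
 [  0.         394.53444237 214.32054339]
 [  0.           0.           1.        ]] [[ 0.98531225  0.09161542 -0.14410549  0.43375086]
 [-0.17046015  0.57787627 -0.79812427 -0.50800429]
 [ 0.01015465  0.81096586  0.58500535  0.54107246]
 [ 0.          0.          0.          1.        ]] {}
0.1 [ 0.2773337  -0.66935326  0.19496814] [-3.14021311e+00  1.12148898e-04  3.92858917e-01] [-0.54186655  0.10253714 -1.08346981]
```

View pics/top0.png

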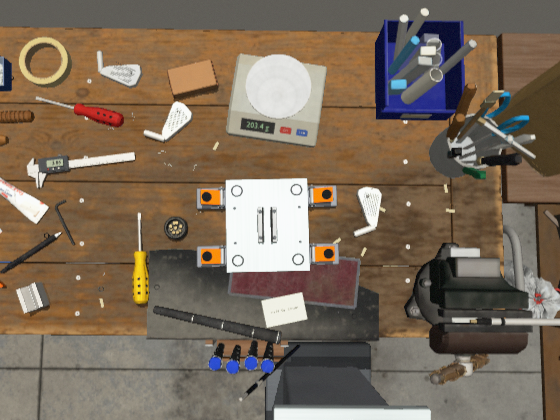

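View pics/side0.png

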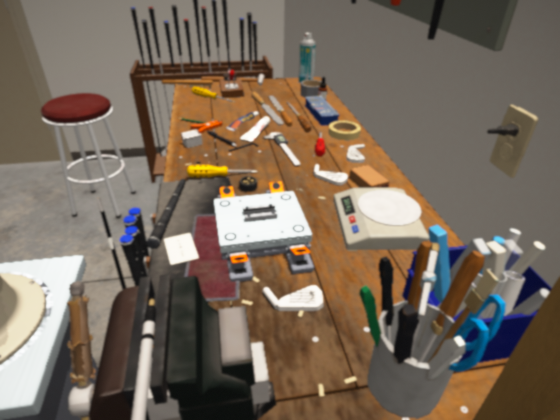

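Top view: rings a (237,190), b (296,189), c (298,260), d (239,260); dots a (208,197), b (323,194), c (324,253), d (210,256). The side view shows the same jig, with all four tabs up. Next I refine these points and convert them.

```bash
cat > h.py <<'E'
from bench import env
import numpy as np, cv2
def ray(n,uv,z):
    c=env.camera_info(n);K=np.array(c["camera_matrix"]);E=np.array(c["extrinsics"])
    d=np.linalg.inv(K)@[uv[0],uv[1],1];d=E[:3,:3]@(d*[1,-1,-1]);p=E[:3,3]
    return (p+d*(z-p[2])/d[2])[:2]
def proj(n,P):
    c=env.camera_info(n);K=np.array(c["camera_matrix"]);E=np.array(c["extrinsics"])
    q=E[:3,:3].T@(np.array(P)-E[:3,3])*[1,-1,-1];q=K@q;return q[:2]/q[2]
def rel(target):  # world -> tool shift in mm from current pose (measured)
    from scipy.spatial.transform import Rotation as R
    o=env.get_obs();return 1e3*R.from_euler("xyz",o["tcp_rot"]).inv().apply(np.array(target)-o["ee_pos"])
E
python3 - <<'E'
from h import *
im=cv2.imread("pics/top0.png");g=cv2.cvtColor(im,cv2.COLOR_BGR2GRAY).astype(float)
px={'a':((237,190),(208,197)),'b':((296,189),(323,194)),'c':((298,260),(324,253)),'d':((239,260),(210,256))}
loc={'a':(1,1),'b':(1,-1),'c':(-1,-1),'d':(-1,1)}
L=[];W=[]
for k,(r,d) in px.items():
    for i,(p,z,w) in enumerate(((r,.044,8),(d,.039,6))):
        u,v=p
        for _ in range(3):
            yy,xx=np.mgrid[round(v)-w:round(v)+w+1,round(u)-w:round(u)+w+1]
            s=g[yy,xx];m=np.clip((150 if i==0 else 75)-s,0,None)*((xx-u)**2+(yy-v)**2<=w*w)
            u,v=(m*xx).sum()/m.sum(),(m*yy).sum()/m.sum()
        q=ray("top",(u,v),z);sx,sy=loc[k]
        L.append((.07*sx,.06*sy) if i==0 else (.06*sx,.122*sy));W.append(q)
        print(k,"ring" if i==0 else "dot",round(u,1),round(v,1),q.round(4))
L=np.array(L);W=np.array(W)
for nm,sl in (("rings",slice(0,None,2)),("dots",slice(1,None,2))):
    l,w=L[sl],W[sl];c=w.mean(0);x=w-c
    th=np.arctan2((l[:,0]*x[:,1]-l[:,1]*x[:,0]).sum(),(l*x).sum())
    R=np.array([[np.cos(th),-np.sin(th)],[np.sin(th),np.cos(th)]])
    print(nm,c,th,"resid mm",(1e3*(x-l@R.T)).round(1).tolist())
cen=W[0::2].mean(0)
print("tool shift to center z .12",rel([*cen,.12]))
E
python3 -c "
import cv2;i=cv2.imread('pics/top0.png')[165:285,180:350];cv2.imwrite('pics/crop0.png',cv2.resize(i,None,fx=4,fy=4,interpolation=2))"
```

```text
a ring 236.5 190.7 [0.5835 0.2384]
a dot 206.0 196.4 [0.572  0.3001]
b ring 296.0 188.9 [0.5884 0.1185]
b dot 326.1 193.9 [0.5795 0.057 ]
c ring 298.1 259.7 [0.4461 0.1136]
c dot 328.0 253.1 [0.4598 0.0533]
d ring 236.8 260.2 [0.4441 0.2358]
d dot 206.6 255.9 [0.4521 0.2965]
rings [0.51551886 0.17655287] 0.027364604370826568 resid mm [[-0.4, -0.1], [1.3, -0.0], [-1.1, -1.0], [0.2, 1.2]]
dots [0.51583822 0.17674151] 0.031278941748512465 resid mm [[-0.0, -0.4], [-0.1, 0.4], [0.1, 0.4], [0.0, -0.3]]
tool shift to center z .12 [ 543.88739394 -690.17492799   75.85933514]
```

View pics/crop0.png

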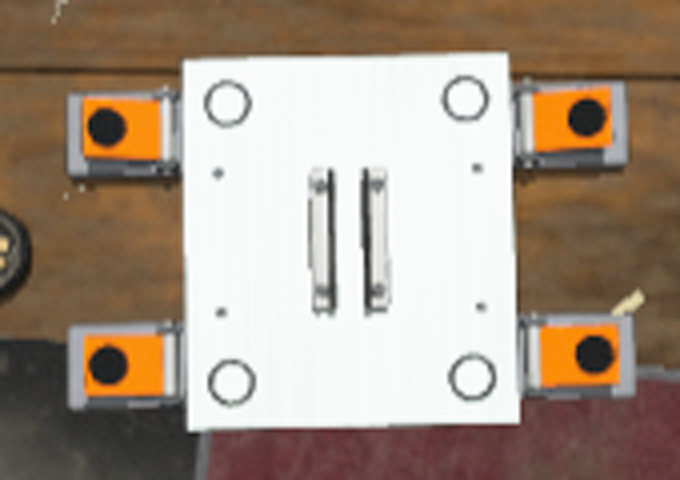

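The rings and dots agree on the jig: centre (0.516, 0.177), yaw 0.03. Something tall stands at about (460,290) in the top view, between the arm and the jig, so I'll estimate its height before choosing the transit height.

```bash
python3 - <<'E'
from h import *
def tri(a,b):
    P=[]
    for n,uv in (("top",a),("side",b)):
        z=[np.array([*ray(n,uv,h),h]) for h in (0,.3)];P.append((z[0],(z[1]-z[0])/np.linalg.norm(z[1]-z[0])))
    (p,d),(q,e)=P;s,t=np.linalg.lstsq(np.c_[d,-e],q-p,rcond=None)[0]
    return ((p+s*d+q+t*e)/2).round(3),round(float(np.linalg.norm(p+s*d-q-t*e)),3)
print("rod",tri((440,322),(155,290)));print("box",tri((482,262),(233,330)))
print("dark front",tri((440,250),(215,280)));print("pencil blade",tri((520,95),(490,305)),"red",tri((462,95),(425,245)))
for z in (0,.1,.2,.3): print(z,ray("top",(460,290),z),ray("top",(415,290),z))
im=[cv2.imread("pics/top0.png")[60:380,380:560],cv2.imread("pics/side0.png")[180:420,60:560]]
im=[cv2.resize(im[0],(270,480)),cv2.resize(im[1],(500,240))]
im[1]=cv2.copyMakeBorder(im[1],0,240,0,0,cv2.BORDER_CONSTANT)
cv2.imwrite("pics/obs.png",np.hstack(im))
E
```

```text
rod (array([ 0.34 , -0.13 ,  0.161]), 0.003)
box (array([ 0.44 , -0.208,  0.16 ]), 0.008)
dark front (array([ 0.442, -0.131,  0.169]), 0.046)
pencil blade (array([ 0.727, -0.259,  0.208]), 0.016) red (array([ 0.714, -0.153,  0.212]), 0.038)
0 [ 0.38666498 -0.2247333 ] [ 0.38592975 -0.13121532]
0.1 [ 0.39158849 -0.18883423] [ 0.39091958 -0.1037523 ]
0.2 [ 0.396512   -0.15293515] [ 0.39590942 -0.07628927]
0.3 [ 0.40143551 -0.11703608] [ 0.40089925 -0.04882625]
```

View pics/obs.png

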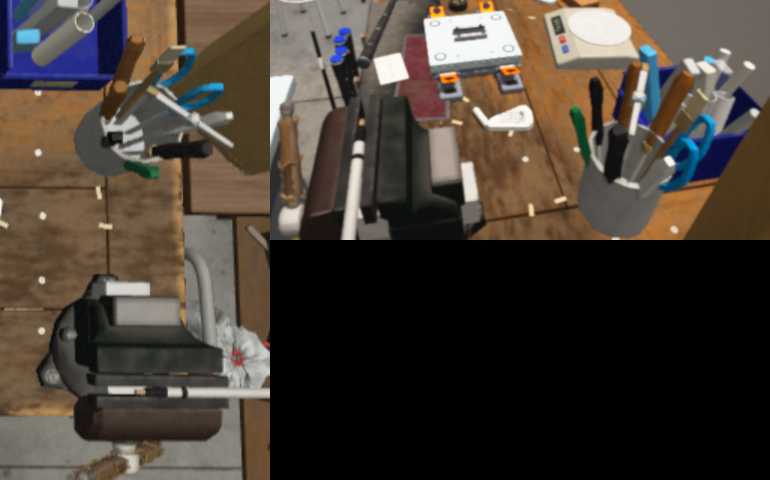

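The obstacles are a vise about 0.17 m high and a pencil cup about 0.22 m high. I'll rise to about 0.43, then cross to above ring b.

Request:
{"method": "arm_command", "body": {"steps": [[[0,0,-60,0],[0,0,-120,0],[0,0,-180,0],[0,0,-230,0],[589,-609,-230,0.36],[589,-609,-230,0.36],[589,-609,-230,0.36],[589,-609,-230,0.36],[589,-609,-230,0.36],[589,-609,-230,0.36],[589,-609,-230,0.36],[589,-609,-230,0.36],[589,-609,-230,0.36],[589,-609,-230,0.36],[589,-609,-230,0.36],[589,-609,-230,0.36],[589,-609,-230,0.36],[589,-609,-230,0.36],[589,-609,-230,0.36],[589,-609,-230,0.36]]], "jaw": 0, "newtons": 20}}

```text
t: 2.6
ee_pos: [0.5883, 0.1172, 0.4253]
tcp_rot: [3.141, 0.001, 0.032]
wrist_force: [0.6, -0.5, 0.5]
grip_width: 0.0006
finger_force: 0.0
```

Request:
{"method": "arm_command", "body": {"steps": [[[0,-2,60,0],[0,-2,120,0],[0,-2,180,0],[0,-2,240,0],[0,-2,300,0],[0,-2,350,0],[0,-2,367,0],[0,-2,367,0],[0,-2,367,0]]]}}

```text
t: 3.72
ee_pos: [0.5897, 0.1202, 0.0607]
tcp_rot: [-3.141, -0.003, 0.032]
wrist_force: [-0.3, 0.0, -0.4]
grip_width: 0.0003
finger_force: 0.0
```

```bash
python3 - <<'E'
from h import *
o=env.get_obs();print(o["t"],o["ee_pos"],o["tcp_rot"],o["wrist_force"])
t=cv2.resize(env.snapshot("top")[165:285,180:350],(595,420),interpolation=2)
cv2.imwrite("pics/b1.png",t[:,:,::-1])
E
```

```text
3.725 [0.58972829 0.12018747 0.06068567] [-3.14120854e+00 -2.80934256e-03  3.21642293e-02] [-0.34910567  0.03351664 -0.41953464]
```

View pics/b1.png

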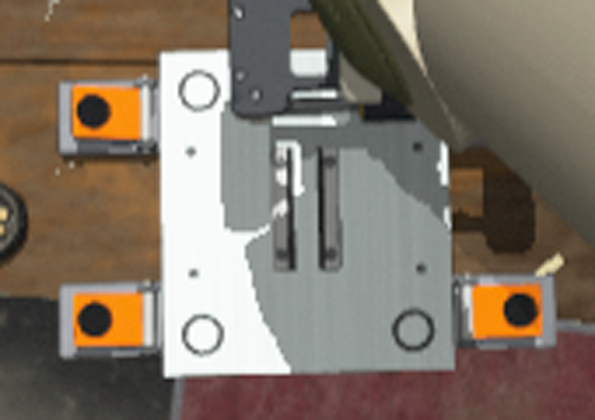

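The arm hides ring b, and the other three rings are unobstructed. The pose matches the calibration, so I press b gently.

Request:
{"method": "arm_command", "body": {"steps": [[[-1,1,12,0],[-1,1,15,0],[-1,1,17,0],[-1,1,18,0],[-1,1,19,0],[-1,1,20,0],[-1,1,20,0]]]}}

```text
t: 4.65
ee_pos: [0.5875, 0.1193, 0.0386]
tcp_rot: [3.142, 0.0, 0.033]
wrist_force: [0.2, -0.7, 0.1]
grip_width: 0.0005
finger_force: 0.0
```

Request:
{"method": "arm_command", "body": {"steps": [[[0,0,1,0],[0,0,2,0],[0,0,2,0]]]}}

```text
t: 5.03
ee_pos: [0.5874, 0.1192, 0.0366]
tcp_rot: [3.142, 0.0, 0.033]
wrist_force: [0.4, -0.2, -0.1]
grip_width: 0.0001
finger_force: 0.0
```

```bash
python3 - <<'E'
from h import *
o=env.get_obs();print(o["t"],o["ee_pos"],o["wrist_force"],o["wrist_torque"],o["effort"])
t=env.snapshot("top")[165:285,180:350];t=cv2.resize(t,(510,360),interpolation=2)
s=cv2.resize(env.snapshot("side")[180:290,200:320],(392,360),interpolation=2)
s0=cv2.resize(cv2.imread("pics/side0.png")[180:290,200:320],(392,360),interpolation=2)
cv2.imwrite("pics/b2.png",np.hstack([s0,s[:,:,::-1]]))
E
```

```text
5.025 [0.58739822 0.11924527 0.03657695] [ 0.40376947 -0.20705763 -0.06725809] [ 0.0086697   0.03320459 -0.01819131] [-5.97258972e-03 -7.04705787e+01 -2.45217808e+00 -1.44055733e+01
  2.65972299e-02 -8.94447556e-02 -5.28435601e-03]
```

View pics/b2.png

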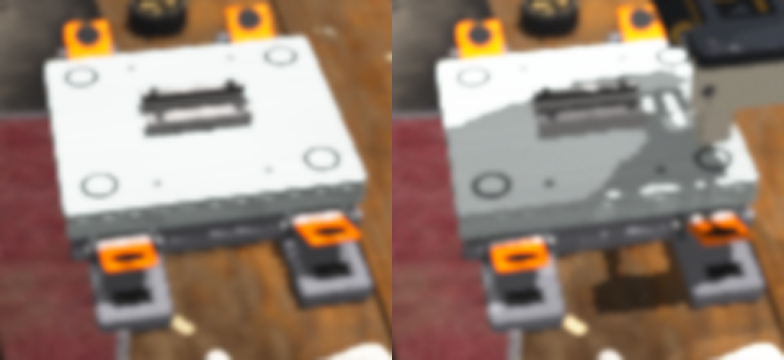

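In the side view the fingertip ends at about (298,226), just at or above ring b, and the force is still zero. The real tip seems a little higher than reported, so I keep going down in small steps.

Request:
{"method": "arm_command", "body": {"steps": [[[0,0,1,0],[0,0,2,0],[0,0,3,0],[0,0,3,0]]]}}

```text
t: 5.62
ee_pos: [0.5874, 0.1193, 0.0336]
tcp_rot: [3.142, 0.0, 0.033]
wrist_force: [-0.5, 0.3, -0.4]
grip_width: 0.0002
finger_force: 0.0
```

```bash
python3 - <<'E'
from h import *
o=env.get_obs();print(o["t"],o["ee_pos"],o["wrist_force"])
for z in (.03,.0366,.044,.05,.06): print(z,proj("side",[.5874,.1192,z]))
print("ring b",proj("side",[.588,.1187,.044]))
E
```

```text
5.625 [0.58742756 0.11926256 0.03360988] [-0.52995472  0.26564449 -0.37647094]
0.03 [296.81815886 232.53663711]
0.0366 [296.93954793 230.04061849]
0.044 [297.07702103 227.21387768]
0.05 [297.18956444 224.8997447 ]
0.06 [297.37932006 220.99796376]
ring b [297.41254219 227.33234608]
```

Request:
{"method": "arm_command", "body": {"steps": [[[0,0,1,0],[0,0,2,0],[0,0,3,0],[0,0,3,0]]]}}

```text
t: 6.12
ee_pos: [0.5874, 0.1192, 0.0306]
tcp_rot: [3.142, 0.0, 0.033]
wrist_force: [0.0, -0.2, 0.3]
grip_width: 0.0003
finger_force: 0.0
```

```bash
python3 - <<'E'
from h import *
o=env.get_obs();print(o["t"],o["ee_pos"],o["wrist_force"])
s=env.snapshot("side")[:,:,::-1];cv2.imwrite("pics/s3full.png",s)
s=cv2.resize(s[190:260,230:350],(792,462),interpolation=2)
cv2.imwrite("pics/b3.png",s)
E
```

```text
6.125 [0.58741017 0.11924103 0.03058601] [ 0.0490462  -0.18837766  0.25155697]
```

View pics/b3.png

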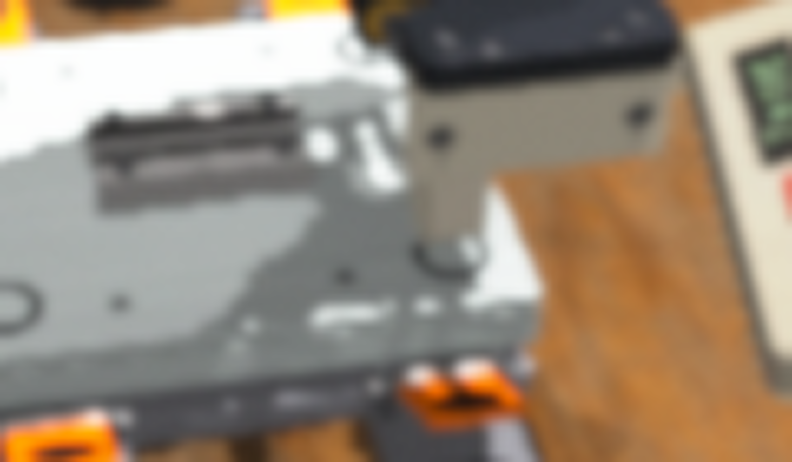

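The tip's lower edge is at about (298,226) and ring b at about (298,228), so the finger still looks just above the plate. I continue in 1 mm steps.

Request:
{"method": "arm_command", "body": {"steps": [[[0,0,1,0],[0,0,2,0],[0,0,2,0]]]}}

```text
t: 6.55
ee_pos: [0.5874, 0.1192, 0.0286]
tcp_rot: [3.141, 0.0, 0.033]
wrist_force: [-0.5, 0.5, -0.3]
grip_width: 0.0003
finger_force: 0.0
```

```bash
python3 - <<'E'
from h import *
s0=cv2.imread("pics/side0.png");s1=cv2.imread("pics/s3full.png")
s2=env.snapshot("side")[:,:,::-1].copy();cv2.imwrite("pics/s4full.png",s2)
o=env.get_obs();print(o["t"],o["ee_pos"],o["wrist_force"])
# subpixel shift of patches round the rings / edges (gradient-based)
pts={"ringb":(297.4,229,8),"ringc":proj("side",[.448,.1146,.044]).tolist()+[8],"ringd":proj("side",[.4442,.2346,.044]).tolist()+[8],
 "dota":(0,0,0)}
g=lambda i:cv2.GaussianBlur(cv2.cvtColor(i,cv2.COLOR_BGR2GRAY),(0,0),.7)
for k in ("ringc","ringd"):
    x,y,w=pts[k];x,y=round(x),round(y);T=g(s0)[y-w:y+w+1,x-w:x+w+1]
    for nm,im in (("s3",s1),("s4",s2)):
        R=cv2.matchTemplate(g(im)[y-w-4:y+w+5,x-w-4:x+w+5],T,cv2.TM_CCOEFF_NORMED)
        j,i=np.unravel_index(R.argmax(),R.shape)
        sub=0
        if 0<j<8: a,b,c=R[j-1:j+2,i];sub=(a-c)/(2*(a-2*b+c))
        print(k,nm,"dx",i-4,"dy",round(j-4+sub,2),round(float(R.max()),3))
print("px per 6mm",proj("side",[.5874,.1192,.044])-proj("side",[.5874,.1192,.038]))
E
```

```text
6.6 [0.58746988 0.11923541 0.02864762] [ 0.40365531 -0.61336506  1.02177462]
ringc s3 dx 0 dy 0.07 0.965
ringc s4 dx 0 dy 0.07 0.966
ringd s3 dx 0 dy -0.13 0.994
ringd s4 dx 0 dy -0.13 0.994
px per 6mm [ 0.11157642 -2.29424951]
```

Corner d hasn't risen and there's no load, so the tip isn't in contact yet. The real tip is more than 15 mm above the reported TCP. I keep lowering it carefully.

Request:
{"method": "arm_command", "body": {"steps": [[[0,0,1,0],[0,0,2,0],[0,0,2,0]]]}}

```text
t: 6.98
ee_pos: [0.5874, 0.1193, 0.0266]
tcp_rot: [3.142, 0.0, 0.033]
wrist_force: [-0.1, 0.0, 1.0]
grip_width: 0.0003
finger_force: 0.0
```

Request:
{"method": "arm_command", "body": {"steps": [[[0,0,1,0],[0,0,2,0],[0,0,2,0]]]}}

```text
t: 7.35
ee_pos: [0.5874, 0.1193, 0.0246]
tcp_rot: [3.142, 0.0, 0.033]
wrist_force: [0.3, 0.1, 0.1]
grip_width: 0.0005
finger_force: 0.0
```

```bash
python3 - <<'E'
from h import *
s=env.snapshot("side")[:,:,::-1].copy();cv2.imwrite("pics/s5full.png",s)
o=env.get_obs();print(o["t"],o["ee_pos"],o["wrist_force"],o["qpos"])
a=cv2.resize(s[110:260,220:400],(720,600),interpolation=2)
P=o["ee_pos"]
for z,c in ((0,(0,0,255)),(.02,(0,255,0)),(.1,(255,0,0))):
    u=(proj("side",P+[0,0,z])-[220,110])*4;cv2.circle(a,(int(u[0]),int(u[1])),3,c,-1)
cv2.imwrite("pics/b5.png",a)
for f in ("s3full","s4full"): 
    d=cv2.absdiff(cv2.imread(f"pics/{f}.png"),s).max(2)[150:260,220:400];print(f,(d>25).sum())
E
```

```text
7.4 [0.58745997 0.11925635 0.02464848] [-0.13834131 -0.852941   -0.12459514] [-0.14249176  0.68855162 -0.2279404   2.00735431  0.31671084  0.47919123
 -2.14070369]
s3full 1307
s4full 870
```

View pics/b5.png

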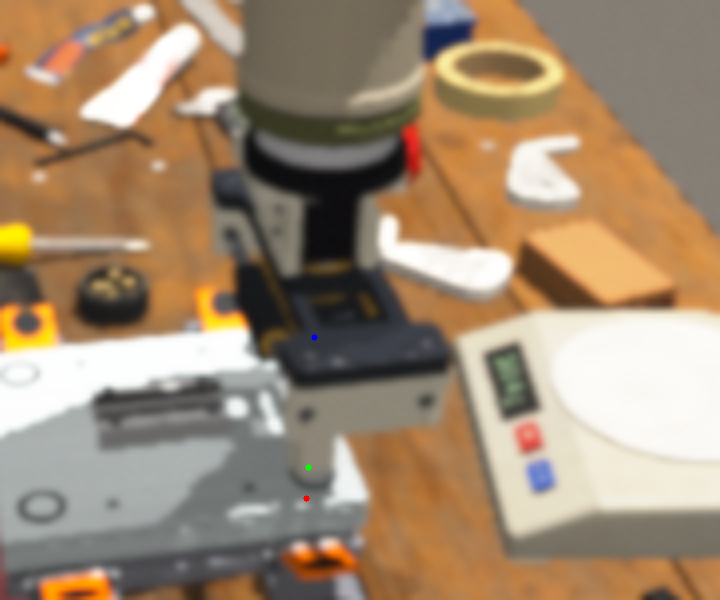

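The red dot (reported TCP) falls about 20 mm below the visible tip at (314,485), and the tip is now almost on ring b. So the tip's true height is about 20 mm above the reported z, and contact is close.

Request:
{"method": "arm_command", "body": {"steps": [[[0,0,1,0],[0,0,1,0]]]}}

```text
t: 7.65
ee_pos: [0.5874, 0.1192, 0.0236]
tcp_rot: [3.142, 0.0, 0.033]
wrist_force: [0.1, 0.3, 0.8]
grip_width: 0.0003
finger_force: 0.0
```

Request:
{"method": "arm_command", "body": {"steps": [[[0,0,1,0],[0,0,1,0]]]}}

```text
t: 7.9
ee_pos: [0.5874, 0.1193, 0.0226]
tcp_rot: [3.142, 0.0, 0.033]
wrist_force: [-0.3, 0.2, -0.8]
grip_width: 0.0007
finger_force: 0.0
```

Request:
{"method": "arm_command", "body": {"steps": [[[0,0,1,0],[0,0,1,0]]]}}

```text
t: 8.15
ee_pos: [0.5875, 0.1193, 0.0216]
tcp_rot: [3.142, 0.0, 0.033]
wrist_force: [-0.5, -0.6, 0.2]
grip_width: 0.0002
finger_force: 0.0
```

Request:
{"method": "arm_command", "body": {"steps": [[[0,0,1,0],[0,0,1,0]]]}}

```text
t: 8.4
ee_pos: [0.5875, 0.1193, 0.0214]
tcp_rot: [3.141, -0.0, 0.033]
wrist_force: [-2.5, -0.8, 8.0]
grip_width: 0.0002
finger_force: 4.4
```

Contact on b: it's firm (8 N, no dip) at reported z of about 0.0215, so I use that as the plate-top reference. Next is a.

Request:
{"method": "arm_command", "body": {"steps": [[[0,0,-20,0],[0,-60,-20,0],[0,-119,-20,0],[0,-119,-10,0],[0,-119,-3,0],[0,-119,-1,0],[0,-119,0,0],[0,-119,0,0]]]}}

```text
t: 9.4
ee_pos: [0.5832, 0.2366, 0.0214]
tcp_rot: [3.141, 0.001, 0.031]
wrist_force: [-4.7, 0.7, 9.5]
grip_width: 0.0005
finger_force: 4.8
```

a is firm (9.5 N, no dip). Next is d.

Request:
{"method": "arm_command", "body": {"steps": [[[0,0,-20,0],[-60,0,-20,0],[-120,-1,-20,0],[-140,-1,-20,0],[-140,-1,-10,0],[-140,-1,-3,0],[-140,-1,-1,0],[-140,-1,0,0],[-140,-1,0,0]]]}}

```text
t: 10.52
ee_pos: [0.4442, 0.2346, 0.0206]
tcp_rot: [-3.141, -0.0, 0.032]
wrist_force: [0.5, -0.4, 0.9]
grip_width: 0.0003
finger_force: 0.6
```

Request:
{"method": "arm_command", "body": {"steps": [[[0,0,1,0],[0,0,2,0],[0,0,3,0],[0,0,3,0]]]}}

```text
t: 11.02
ee_pos: [0.4436, 0.2347, 0.0177]
tcp_rot: [-3.141, 0.0, 0.033]
wrist_force: [0.6, -0.3, 0.9]
grip_width: 0.0005
finger_force: 0.9
```

Request:
{"method": "arm_command", "body": {"steps": [[[0,0,1,0],[0,0,2,0],[0,0,2,0]]]}}

```text
t: 11.4
ee_pos: [0.4436, 0.2349, 0.0161]
tcp_rot: [-3.141, -0.0, 0.033]
wrist_force: [-0.8, -0.2, 10.3]
grip_width: 0.0004
finger_force: 5.3
```

d dips: it goes down 5.5 mm at about 1 N and then stops firm. Now I press shim d.

Request:
{"method": "arm_command", "body": {"steps": [[[0,0,-12,0],[0,0,-25,0],[11,-62,-25,0],[11,-63,-25,0],[11,-63,-10,0],[11,-63,-5,0],[11,-63,-2,0],[11,-63,0,0],[11,-63,2,0],[11,-63,2,0]]]}}

```text
t: 12.65
ee_pos: [0.4522, 0.298, 0.0138]
tcp_rot: [-3.141, 0.0, 0.033]
wrist_force: [-1.0, 0.7, 3.8]
grip_width: 0.0004
finger_force: 1.1
```

Request:
{"method": "arm_command", "body": {"steps": [[[0,0,2,0],[0,0,4,0],[0,-1,6,0],[0,-1,8,0],[0,-1,10,0],[0,-1,11,0],[0,-1,12,0],[0,-1,12,0]]]}}

```text
t: 13.65
ee_pos: [0.4526, 0.3001, 0.002]
tcp_rot: [-3.14, -0.001, 0.033]
wrist_force: [-2.1, 2.6, 4.5]
grip_width: 0.0007
finger_force: 2.2
```

Request:
{"method": "arm_command", "body": {"steps": [[[0,0,1,0],[0,0,2,0],[0,0,2,0]]]}}

```text
t: 14.02
ee_pos: [0.4527, 0.3002, 0.001]
tcp_rot: [-3.139, -0.002, 0.033]
wrist_force: [-4.4, 2.3, 17.9]
grip_width: 0.0004
finger_force: 9.4
```

The tab is at its stop (18 N). I press slightly more, then lift clear and look.

Request:
{"method": "arm_command", "body": {"steps": [[[0,0,1,0],[0,0,1,0],[0,0,-30,0],[0,0,-90,0],[0,0,-150,0],[0,0,-210,0],[0,0,-270,0],[0,0,-330,0],[0,-60,-350,0],[0,-120,-350,0],[0,-180,-350,0],[0,-240,-350,0],[0,-240,-350,0]]]}}

```text
t: 15.65
ee_pos: [0.4418, 0.5431, 0.3476]
tcp_rot: [3.141, 0.003, 0.039]
wrist_force: [-0.4, -1.0, -0.2]
grip_width: 0.0005
finger_force: 0.0
```

```bash
python3 - <<'E'
from h import *
o=env.get_obs();print(o["t"],o["ee_pos"],o["wrist_force"])
t=cv2.resize(env.snapshot("top")[165:285,180:350],(510,360),interpolation=2)
s=cv2.resize(env.snapshot("side")[170:290,200:320],(290,360),interpolation=2)
cv2.imwrite("pics/end.png",np.hstack([t,s])[:,:,::-1])
E
```

```text
15.65 [0.44178794 0.54312598 0.34759685] [-0.42057405 -1.02994933 -0.19467526]
```

View pics/end.png

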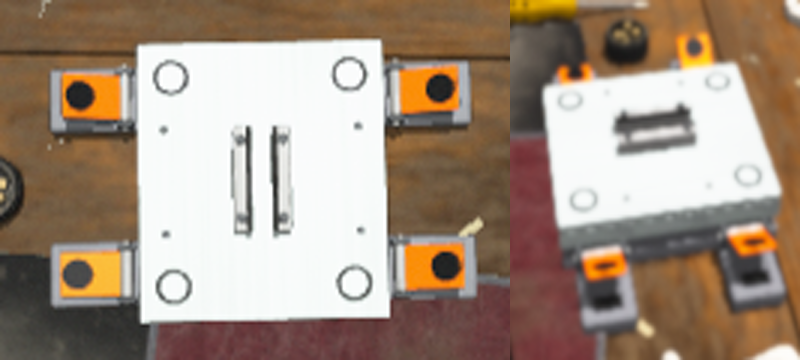

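Tab d (78,272 in the top crop, 575,72 in the side crop) is flat. The other three tabs stand up, the plate looks level, and the cup and screwdriver haven't moved.

```bash
python3 -c "
from bench import env
print(env.hand_in())"
```

```text
the job is handed in; nothing more can be done
None
```

Corner d was the one that dipped (about 5.5 mm at 1 N; a and b were firm, c wasn't pressed), so I pressed shim d flat, left the other three tabs up, and handed the job in at about 16 s.

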